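Right the slide case and shut the slide box

ROBOT

A 6-joint arm with a two-finger parallel gripper is mounted at the origin on the work surface. World frame = base frame: x ahead of the robot, y to its left, z up, the work surface at z = 0. Lengths are in m, angles in rad, forces in N, time in s.
With the tool pointing down it reaches from about 0.35 to 0.775 m from the base axis. Payload 7.3 kg.
Tool frame: the origin (TCP) lies at the centre of the arm's flange, where the gripper is bolted on; the fingertips stand 178 mm ahead of it and the grasp point (between the pads) lies 159 mm ahead of it; z points along the fingers, y is the line along which they close (so a half turn about z gives the same grasp; the last joint's range is limited). The gripper opens to 92 mm and grips with 3 to 60 N. Pads are 19 mm wide; open, the fingers measure 130 mm over their backs; the gripper's body (75 mm by 190 mm) begins 47 mm behind the grasp point.
Start: joints at [-1.391, 0.342, 1.524, -0, 1.275, -0.146], TCP at [0.168, -0.497, 0.405] pointing down, gripper open.
Joint ranges: [-2.53, 2.53], [-0.77, 2.02], [0.04, 2.7], [-1, 4.14], [0.28, 2.66], [-3.11, 3.11]. Speed limits (rad/s): [2.57, 2.57, 3.14, 3.14, 3.14, 3.14].

INTERFACE

Orientations are given as [roll, pitch, yaw] about the fixed x, y, z axes, in that order (R = Rz(yaw) Ry(pitch) Rx(roll)).
In Python, from cell import telemetry, vision, ticket gives the robot as it stands.
- The arm moves only by the shell command python3 -m crank 'ROWS' [FORCE]. ROWS is JSON, a list of rows, each a list of 5 numbers: the gripper command: -1 is shut, 1 is fully open, values between are in proportion, then the shift along the tool's x, y, z in mm, then the turn about the tool's z in rad. In form: [[fingers, dx, dy, dz, roll], ...]. A call has 1 to 12 rows; each row is the pose to reach, as a shift and turn from the pose commanded when the call began, along the tool's axes at that moment; what a row does not reach only later rows make up. A row lasts 1/12 s, in which the tool goes at most 41.7 mm and 7.16 degrees, less where a joint would pass 70% of its speed; a pose out of reach is approached as far as the arm can. A call with a gripper value outside its range is refused whole. The fingers move at their own pace and stop on an object; FORCE is the grip in N (left out, the last holds). Time passes only in rows, so rows that repeat a pose let the fingers close. It gives the time, the measured TCP pose, the force, the opening and the grip force at its end, in the units of the state.
- telemetry.observe(): the state, without advancing time (a new reading comes with each control period).
- vision.read_camera(name): name is "scene" or "top"; returns (picture, depth): 384x512x3 uint8, red, green, blue; 384x512 float32, m along the optical axis (not along the pixel's ray), 0 where there is no reading.
- vision.get_calibration(name): a dict with "camera_matrix" (3x3 intrinsics, pixels), "dist" ([k1, k2, p1, p2, k3] as OpenCV has them; the pictures are not rectified), "rvec" (rotation vector, rad) and "tvec" (3), from world to camera coordinates, as OpenCV has them. Camera axes: x right, y down, z forward; pixel columns grow to the right and rows downward; lengths in m; the calibration is good to about 2 mm. A picture is of the moment at which its call begins. get_calibration takes no time and is no camera call.
- ticket.hand_in(): hands the job in; it is judged then, once.
The state is a dict: "time": time; "qpos": joint angles; "qvel": joint speeds; "joint_efforts": joint torques, N m; "tool_pos": TCP position; "tool_rot": TCP orientation; "contact_force": force on the tool from outside, world axes, zero at the start; "torque": the same for the moment, N m; "opening": finger opening in m; "grip_force": force on a finger pad.
Only numpy, scipy, OpenCV 4.12 (cv2) and the standard library are available. Lean on these libraries where they do the work, as an engineer would, in place of code of your own. Each camera call takes 0.05 s, during which the arm holds its last target. There are 200 camera calls.

TASK

A grey slide case has toppled against the open slide box and its top hangs over the opening. Push it back with the fingertips so that it stands upright on its own foot in front of the box, then push the box's lid over until it is fully shut. Do not pick up or carry the case, do not push it away from the box, and leave everything else on the bench where it is.

Things in the scene. Friction and masses are not known exactly. Their poses are not given: they have to be found in the camera images.
- slide_box: white open slide box, fixed to the bench: 120 (x) by 170 (y) by 40 mm high, walls 5 mm, filled with cork and glass slides up to 34 mm height. Origin: centre of its underside, on the bench; z up. Its lid is hinged along the top of the +x wall; the slide case leans on the outside of its -x wall.
- lid (a joint): angle of the slide box's lid in rad: 0 = fully shut, 1.57 = lid vertical, about 1.75 to 2.05 at the start (leaning back, away from the box's opening), stop at 2.15. The hinge is stiff (0.14 N m friction): the lid stays where it is left and must be pushed all the way; nothing latches.
- lid_hinge (a point): mid point of the lid's hinge axis, on the +x top edge of the box: 60 mm in +x from the box's origin and 40 mm up; the axis is the box's y axis.
- lid_edge (a point): middle of the lid's free edge, 122 mm from the hinge axis, in the middle of its thickness. The lid is a flat plate 122 by 172 mm, 6 mm thick; shut, it lies flat with its top face 48 mm above the bench and the free edge over the box's -x wall. A thin tab for looks stands 11 mm beyond the edge.
- case: closed grey slide case, loose, 36 (x) by 84 (y) by 110 mm high (z), 0.12 to 0.21 kg. Origin: centre of its underside; z runs up its height. At the start it leans 38 degrees towards the box's +x: foot edge on the bench 31 mm before the box's -x wall, +x face on the rim, top edge 87 mm up and 36 mm past that wall's outer face. Under 18 degrees it tips back onto its foot by itself.
- spare_case: a second slide case of the same make that already stands upright beside the box; leave alone. Origin: centre of its underside.
- dropper: amber dropper bottle, 30 mm across, 70 mm high, standing; leave alone. Origin: centre of its underside.
- jar: glass jar, 48 mm across, 50 mm high, standing; leave alone. Origin: centre of its underside.
- beaker: glass beaker, 60 mm across, 75 mm high, standing; leave alone. Origin: centre of its underside.
- well_plate: clear 12-well plate, 128 by 86 by 19 mm, lying flat; leave alone. Origin: centre of its underside.
- forceps: steel forceps, 130 mm long, lying; leave alone. Origin: its underside, near the middle.
- mouse: black computer mouse, 100 by 56 by 30 mm, on its pad; leave alone. Origin: centre of its underside.

How it is judged:
By the outcome, as a careful person would: the job done as asked, in the order asked, and still so for the second after the job is handed in, with the robot touching nothing.
It also fails if it takes over 56 s, if anything falls off the work surface, if the arm or the gripper's body presses on something with over 40 N, if the wrist force passes 120 N, or if a joint passes its speed limit or range.

## Working session

There is one attempt and no reset: what is moved stays moved. The work goes in short steps, Python scripts to look and compute and a shell command to move; the robot and the scene stay as the last step left them, time stands still between calls to the robot, and variables do not carry over. Pictures are saved under pics/ and viewed, at most 10 in all, crops included, and the job is handed in when it is done.

```bash
mkdir -p pics; cat > h.py <<'E'
import numpy as np, cv2
from cell import telemetry, vision, ticket
def cloud(n):
    im,d=vision.read_camera(n); c=vision.get_calibration(n)
    K=np.array(c["camera_matrix"],float);D=np.array(c["dist"],float)
    R=cv2.Rodrigues(np.array(c["rvec"],float))[0];t=np.array(c["tvec"],float).ravel()
    v,u=np.mgrid[:384,:512]
    p=cv2.undistortPoints(np.stack([u,v],-1).reshape(-1,1,2).astype(float),K,D).reshape(384,512,2)
    P=np.dstack([p*d[...,None],d])
    W=(P-t)@R
    W[d==0]=np.nan
    return im,W
def save(n,im): cv2.imwrite('pics/'+n,im[...,::-1])
E
python3 - <<'E'
from h import *
a,W=cloud('top');b,V=cloud('scene')
np.savez('/tmp/c.npz',a=a,W=W,b=b,V=V)
save('top.png',a);save('scene.png',b)
print(telemetry.observe())
E
```

```text
{'time': 0.1, 'qpos': array([-1.39099409e+00,  3.42644989e-01,  1.52490926e+00, -8.53562167e-06,
        1.27539909e+00, -1.45971700e-01]), 'qvel': array([-0.00017431,  0.00103583, -0.00360619, -0.00115676, -0.00077241,
        0.00041992]), 'joint_efforts': array([ 1.13245100e-03, -4.32003808e+01, -2.44695103e+01,  7.19182519e-02,
        5.25323418e-02, -5.21960612e-05]), 'tool_pos': array([ 0.16803485, -0.49725789,  0.40412275]), 'tool_rot': array([-3.14024526e+00, -1.89839894e-04,  3.25776301e-01]), 'contact_force': array([0.11152468, 0.38082752, 0.13285427]), 'torque': array([ 0.0100328 , -0.0450473 , -0.00348809]), 'grip_force': 0.0, 'opening': 0.0918109124591672}
```

View pics/top.png

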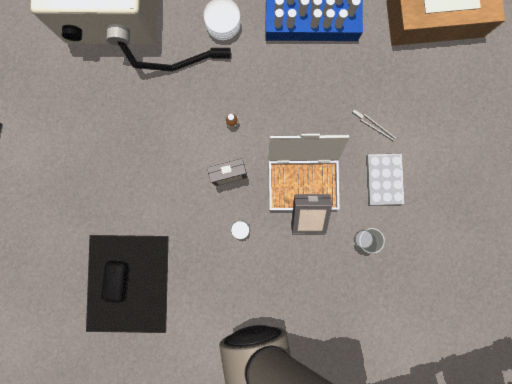

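View pics/scene.png

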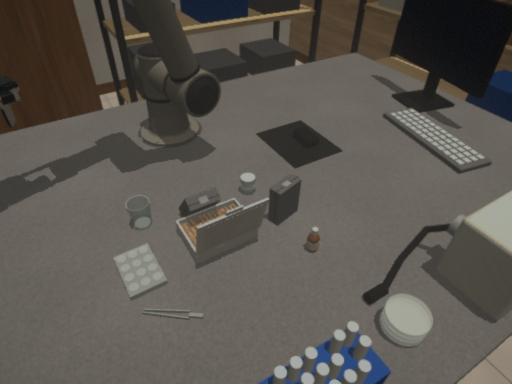

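The top view shows the box at about (304,187), its lid open on the far side at (309,148), and the case leaning on the near wall at (311,214). The spare case stands at (228,172), with the jar at (240,230) and the beaker at (370,240).

```bash
python3 - <<'E'
from h import *
z=np.load('/tmp/c.npz');a,W,V=z['a'],z['W'],z['V']
for n,u,v in [('boxc',290,187),('bench',290,230),('lidL',275,140),('lidR',342,140),('lidbotL',275,158),('lidbotR',335,158),('case',311,220),('casetop',312,199),('spare',228,168),('jar',240,230),('beaker',370,240),('drop',232,120),('rimL',271,208),('rimR',338,208)]:
    print(n,W[v,u].round(3))
# rim points z 0.036-.044
m=(W[...,2]>.036)&(W[...,2]<.046)&(a.min(2)>150)
m[:125]=0;m[225:]=0;m[:,:255]=0;m[:,350:]=0
P=W[m];r=cv2.minAreaRect((P[:,:2]*1000).astype(np.float32));print('rim',len(P),r,cv2.boxPoints(r))
# case: grey points above .0
def blob(C,lo,hi,x0,x1,y0,y1):
    m=(C[...,2]>lo)&(C[...,2]<hi)&(C[...,0]>x0)&(C[...,0]<x1)&(C[...,1]>y0)&(C[...,1]<y1);return C[m]
bc=W[m].mean(0)
np.set_printoptions(suppress=True)
for v in range(188,240,3): print(v,W[v,311].round(3),a[v,311],W[v,296].round(3),W[v,328].round(3))
E
python3 - <<'E'
import cv2
i=cv2.imread('pics/top.png')[120:250,200:400]
cv2.imwrite('pics/crop.png',cv2.resize(i,(800,520),interpolation=cv2.INTER_CUBIC))
E
```

```text
boxc [ 0.545 -0.046  0.023]
bench [ 0.438 -0.048  0.001]
lidL [ 0.639 -0.002  0.145]
lidR [ 0.641 -0.149  0.143]
lidbotL [ 0.613 -0.007  0.05 ]
lidbotR [ 0.615 -0.152  0.049]
case [ 0.464 -0.092  0.067]
casetop [ 0.512 -0.09   0.1  ]
spare [0.58  0.103 0.111]
jar [0.438 0.076 0.048]
beaker [ 0.416 -0.249  0.003]
drop [0.703 0.099 0.063]
rimL [0.492 0.002 0.04 ]
rimR [ 0.494 -0.161  0.04 ]
rim 411 ((550.4491577148438, -77.61389923095703), (120.33013916015625, 169.74838256835938), 0.6244267821311951) [[ 489.36267      6.5995727]
 [ 491.21265   -163.13875  ]
 [ 611.53564   -161.82738  ]
 [ 609.68567      7.9109497]]
188 [ 0.543 -0.098  0.025] [227 173 115] [ 0.543 -0.06   0.025] [ 0.543 -0.138  0.034]
191 [ 0.536 -0.098  0.021] [231 180 123] [ 0.535 -0.061  0.025] [ 0.535 -0.138  0.035]
194 [ 0.524 -0.089  0.09 ] [141 124 114] [ 0.524 -0.054  0.088] [ 0.525 -0.128  0.089]
197 [ 0.517 -0.088  0.094] [181 177 171] [ 0.517 -0.054  0.091] [ 0.517 -0.127  0.096]
200 [ 0.51  -0.087  0.1  ] [171 167 162] [ 0.509 -0.053  0.1  ] [ 0.51  -0.126  0.1  ]
203 [ 0.503 -0.087  0.104] [116 109 108] [ 0
[... 383 characters left out ...]
 0.081]
218 [ 0.469 -0.092  0.07 ] [204 183 167] [ 0.468 -0.056  0.077] [ 0.469 -0.131  0.072]
221 [ 0.462 -0.093  0.064] [203 185 167] [ 0.461 -0.057  0.062] [ 0.462 -0.133  0.061]
224 [ 0.454 -0.094  0.05 ] [200 181 166] [ 0.454 -0.058  0.053] [ 0.454 -0.145 -0.002]
227 [ 0.447 -0.095  0.048] [198 180 161] [ 0.447 -0.059  0.043] [ 0.447 -0.145 -0.002]
230 [ 0.44  -0.097  0.034] [171 158 144] [ 0.439 -0.06   0.033] [ 0.439 -0.144  0.001]
233 [ 0.432 -0.098  0.027] [96 87 87] [ 0.431 -0.061  0.024] [ 0.432 -0.144 -0.001]
236 [ 0.424 -0.101  0.001] [155 148 141] [ 0.423 -0.064 -0.001] [ 0.424 -0.145 -0.004]
239 [ 0.416 -0.101  0.001] [156 145 142] [ 0.415 -0.064 -0.001] [ 0.417 -0.144  0.001]
```

View pics/crop.png

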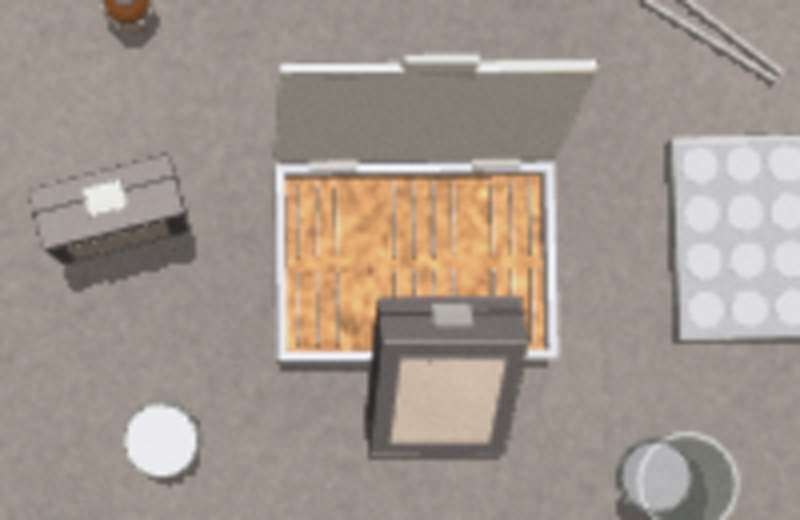

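The box measures 120 x 170 mm, centred at (0.5505, -0.078) with its yaw near 0. The case's top edge is at x≈0.526, z≈0.09 and y≈-0.092. The lid edge is near x≈0.644. I'll move over the opening now, with the fingers partly closed.

```bash
python3 -m crank '[[-0.35,35,-18,0,0.1],[-0.35,75,-39,0,0.2],[-0.35,110,-57,0,0.326],[-0.35,145,-75,0,0.326],[-0.35,180,-93,0,0.326],[-0.35,215,-111,0,0.326],[-0.35,250,-129,0,0.326],[-0.35,285,-147,0,0.326],[-0.35,320,-165,0,0.326],[-0.35,355,-183,0,0.326],[-0.35,375,-193,0,0.326],[-0.35,375,-193,0,0.326]]'
```

```text
time: 1.1
tool_pos: [0.4637, -0.1914, 0.4043]
tool_rot: [-3.14, -0.0, 0.004]
contact_force: [-1.2, 0.6, 0.6]
opening: 0.0298
grip_force: 0.0
```

```bash
python3 -m crank '[[-0.35,25,-25,0,0],[-0.35,50,-50,0,0],[-0.35,75,-75,0,0],[-0.35,96,-99,0,0],[-0.35,96,-99,0,0],[-0.35,96,-99,30,0],[-0.35,96,-99,60,0],[-0.35,96,-99,90,0],[-0.35,96,-99,110,0],[-0.35,96,-99,130,0],[-0.35,96,-99,130,0],[-0.35,96,-99,130,0]]'
python3 - <<'E'
from h import *
a,W=cloud('scene');save('s2.png',cv2.resize(a[150:300,130:330],(800,600)))
E
```

```text
time: 2.1
tool_pos: [0.557, -0.0963, 0.2741]
tool_rot: [-3.141, 0.003, -0.001]
contact_force: [0.7, -0.6, 1.0]
opening: 0.0298
grip_force: 0.0
```

View pics/s2.png

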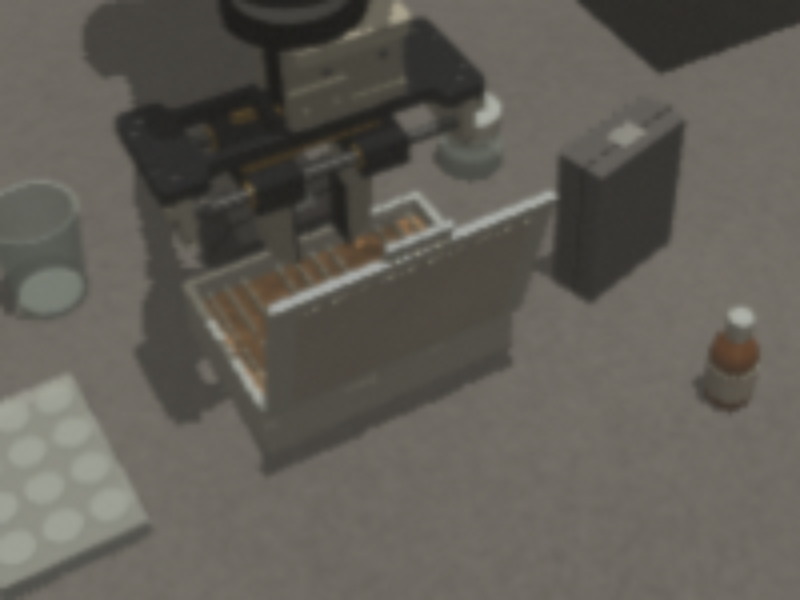

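The fingers hang at picture position (310,210), between the leaning case and the lid and clear of both. Next I'll lower them and push slowly towards -x.

```bash
python3 -m crank '[[-0.35,0,-4,14,0],[-0.35,0,-4,28,0],[-0.35,-5,-4,28,0],[-0.35,-10,-4,28,0],[-0.35,-15,-4,28,0],[-0.35,-20,-4,28,0],[-0.35,-23,-4,28,0],[-0.35,-26,-4,28,0],[-0.35,-29,-4,28,0],[-0.35,-32,-4,28,0],[-0.35,-35,-4,28,0],[-0.35,-38,-4,28,0]]'
python3 -m crank '[[-0.35,-3,0,0,0],[-0.35,-6,0,0,0],[-0.35,-9,0,0,0],[-0.35,-11,0,0,0],[-0.35,-12,0,0,0],[-0.35,-12,0,0,0]]'
python3 - <<'E'
from h import *
a,W=cloud('top')
for v in range(188,240,3): print(v,W[v,300].round(3),W[v,313].round(3),W[v,325].round(3))
save('t3.png',cv2.resize(a[120:250,200:400],(800,520)))
E
```

```text
time: 3.15
tool_pos: [0.5193, -0.0915, 0.2467]
tool_rot: [3.142, 0.0, -0.0]
contact_force: [-0.0, 0.5, 0.1]
opening: 0.03
grip_force: 0.1
time: 3.65
tool_pos: [0.5074, -0.0915, 0.2467]
tool_rot: [3.142, 0.0, -0.0]
contact_force: [1.1, 0.5, -0.3]
opening: 0.0298
grip_force: 0.0
188 [ 0.514 -0.027  0.415] [ 0.513 -0.044  0.432] [ 0.513 -0.063  0.429]
191 [ 0.509 -0.027  0.413] [ 0.508 -0.045  0.429] [ 0.509 -0.063  0.429]
194 [ 0.504 -0.027  0.417] [ 0.504 -0.045  0.427] [ 0.504 -0.063  0.429]
197 [ 0.5   -0.027  0.419] [ 0.5   -0.046  0.418] [ 0.5   -0.063  0.426]
200 [ 0.495 -0.026  0.427] [ 0.495 -0.046  0.421] [ 0.495 -0.063  0.424]
203 [ 0.49  -0.026  0.431] [ 0.491 -0.047  0.418] [ 0.491 -0.064  0.422]
206 [ 0.486 -0.025  0.431] [ 0.487 -0.047  0.411] [ 0.487 -0.064  0.419]
209 [ 0.481 -0.025  0.437] [ 0.482 -0.048  0.407] [ 0.482 -0.065  0.414]
212 [ 0.477 -0.024  0.442] [ 0.478 -0.05   0.396] [ 0.478 -0.066  0.41 ]
215 [ 0.472 -0.024  0.443] [ 0.476 -0.09   0.112] [ 0.473 -0.067  0.402]
218 [ 0.468 -0.024  0.448] [ 0.469 -0.09   0.114] [ 0.469 -0.077  0.343]
221 [ 0.464 -0.023  0.452] [ 0.462 -0.09   0.113] [ 0.462 -0.117  0.112]
224 [ 0.46  -0.023  0.459] [ 0.455 -0.092  0.1  ] [ 0.455 -0.12   0.098]
227 [ 0.456 -0.019  0.491] [ 0.448 -0.095  0.079] [ 0.448 -0.124  0.073]
230 [ 0.453 -0.018  0.5  ] [ 0.44  -0.098  0.057] [ 0.441 -0.127  0.058]
233 [ 0.449 -0.017  0.506] [ 0.432 -0.102  0.034] [ 0.433 -0.131  0.035]
236 [ 0.445 -0.017  0.51 ] [ 0.424 -0.106  0.003] [ 0.424 -0.136  0.004]
239 [ 0.442 -0.017  0.513] [ 0.416 -0.106  0.001] [ 0.417 -0.136  0.002]
```

View pics/t3.png

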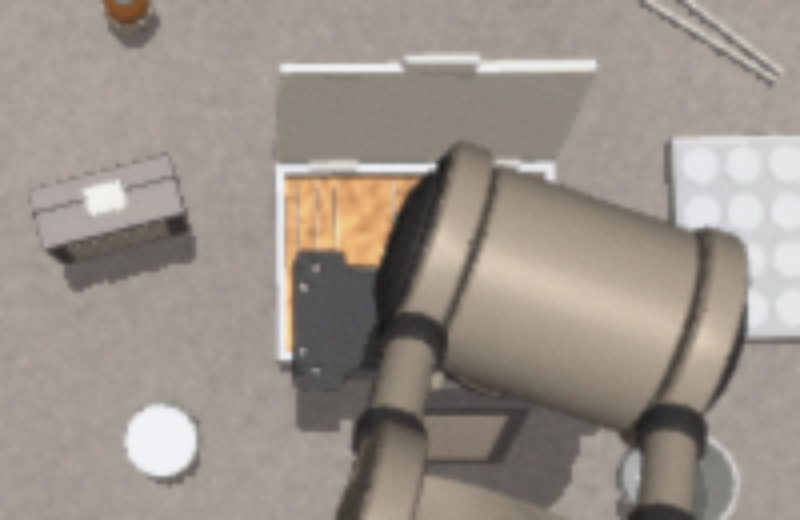

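The case shows at picture position (465,435), now leaning about 20° with its foot unmoved. I'll keep pushing slowly.

```bash
python3 -m crank '[[-0.35,-1,0,0,0],[-0.35,-2,0,0,0],[-0.35,-3,0,0,0],[-0.35,-4,0,0,0],[-0.35,-5,0,0,0],[-0.35,-6,0,0,0],[-0.35,-7,0,0,0],[-0.35,-8,0,0,0],[-0.35,-9,0,0,0],[-0.35,-10,0,0,0],[-0.35,-11,0,0,0],[-0.35,-12,0,0,0]]'
python3 - <<'E'
from h import *
a,W=cloud('top')
for v in range(212,242,3): print(v,W[v,313].round(3),W[v,325].round(3))
E
```

```text
time: 4.7
tool_pos: [0.4955, -0.0915, 0.2467]
tool_rot: [3.142, -0.0, -0.0]
contact_force: [0.7, -0.6, -0.1]
opening: 0.0298
grip_force: 0.0
212 [ 0.477 -0.047  0.415] [ 0.478 -0.064  0.422]
215 [ 0.473 -0.048  0.41 ] [ 0.473 -0.064  0.419]
218 [ 0.468 -0.049  0.403] [ 0.469 -0.066  0.412]
221 [ 0.463 -0.069  0.264] [ 0.464 -0.067  0.405]
224 [ 0.455 -0.09   0.112] [ 0.459 -0.068  0.396]
227 [ 0.449 -0.09   0.112] [ 0.449 -0.118  0.11 ]
230 [ 0.442 -0.09   0.115] [ 0.442 -0.117  0.112]
233 [ 0.435 -0.093  0.097] [ 0.435 -0.12   0.094]
236 [ 0.425 -0.103  0.024] [ 0.424 -0.136  0.002]
239 [ 0.416 -0.107 -0.   ] [ 0.417 -0.136  0.002]
```

```bash
python3 -m crank '[[-0.35,0,0,0,0],[-0.35,0,0,0,0],[-0.35,0,0,0,0],[-0.35,0,0,0,0],[-0.35,0,0,0,0],[-0.35,0,0,0,0],[-0.35,0,0,0,0],[-0.35,0,0,0,0]]'
python3 - <<'E'
from h import *
a,W=cloud('top')
for v in range(221,242,2): print(v,W[v,313].round(3),W[v,325].round(3))
E
```

```text
time: 5.42
tool_pos: [0.4956, -0.0915, 0.2467]
tool_rot: [3.142, -0.0, -0.0]
contact_force: [0.7, -0.1, 0.5]
opening: 0.0297
grip_force: 0.0
221 [ 0.463 -0.069  0.262] [ 0.464 -0.067  0.405]
223 [ 0.457 -0.1    0.042] [ 0.461 -0.068  0.399]
225 [ 0.453 -0.091  0.11 ] [ 0.457 -0.078  0.34 ]
227 [ 0.449 -0.091  0.11 ] [ 0.449 -0.117  0.111]
229 [ 0.444 -0.09   0.112] [ 0.444 -0.117  0.112]
231 [ 0.44  -0.091  0.11 ] [ 0.44  -0.118  0.111]
233 [ 0.435 -0.091  0.112] [ 0.435 -0.118  0.107]
235 [ 0.431 -0.091  0.111] [ 0.431 -0.118  0.11 ]
237 [ 0.426 -0.091  0.111] [ 0.426 -0.118  0.108]
239 [ 0.422 -0.091  0.11 ] [ 0.422 -0.117  0.112]
241 [ 0.411 -0.107 -0.001] [ 0.412 -0.136  0.002]
```

The case stands upright: its top is flat at z=0.11, from x≈0.42 to 0.457. I'll retreat and go over behind the lid.

```bash
python3 -m crank '[[-0.35,15,0,0,0],[-0.35,30,0,-15,0],[-0.35,30,0,-50,0],[-0.35,30,0,-85,0],[-0.35,30,0,-120,0],[-0.35,30,0,-150,0],[-0.35,60,-5,-150,0],[-0.35,95,-13,-150,0],[-0.35,130,-13,-150,0],[-0.35,165,-13,-150,0],[-0.35,199,-13,-150,0],[-0.35,199,-13,-150,0]]'
python3 -m crank '[[-0.35,0,0,25,0],[-0.35,0,0,55,0],[-0.35,0,0,85,0],[-0.35,0,0,104,0],[-0.35,0,0,104,0],[-0.35,0,0,104,0]]'
python3 - <<'E'
from h import *
a,W=cloud('scene');save('s4.png',cv2.resize(a[150:300,130:330],(800,600)))
E
```

```text
time: 6.47
tool_pos: [0.6988, -0.0784, 0.3931]
tool_rot: [-3.141, 0.0, 0.001]
contact_force: [-0.4, -0.3, -0.5]
opening: 0.0301
grip_force: 0.0
time: 6.97
tool_pos: [0.6943, -0.0786, 0.292]
tool_rot: [-3.141, 0.002, -0.0]
contact_force: [-0.5, 0.0, 1.4]
opening: 0.03
grip_force: 0.0
```

View pics/s4.png

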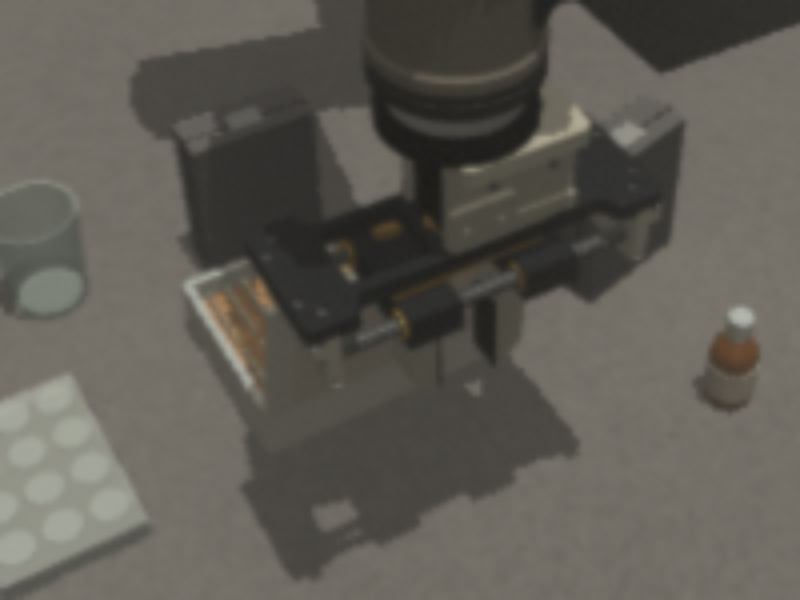

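The case stands clear of the box at (250,180), and the fingers are behind the lid at (480,340). Now I'll push the lid to vertical, then follow the arc down.

```bash
python3 -m crank '[[-0.35,-6,0,0,0],[-0.35,-12,0,0,0],[-0.35,-18,0,0,0],[-0.35,-24,0,0,0],[-0.35,-30,0,0,0],[-0.35,-36,0,0,0],[-0.35,-42,0,0,0],[-0.35,-48,0,0,0],[-0.35,-54,0,0,0],[-0.35,-60,0,0,0],[-0.35,-66,0,0,0],[-0.35,-66,0,0,0]]'
python3 -m crank '[[-0.35,-6,0,0,0],[-0.35,-12,0,0,0],[-0.35,-19,0,0,0],[-0.35,-25,0,2,0],[-0.35,-31,0,4,0],[-0.35,-38,0,6,0],[-0.35,-44,0,9,0],[-0.35,-50,0,13,0],[-0.35,-55,0,16,0],[-0.35,-60,0,20,0],[-0.35,-64,0,25,0],[-0.35,-68,0,30,0]]'
python3 -m crank '[[-0.35,-3,0,5,0],[-0.35,-6,0,11,0],[-0.35,-9,0,17,0],[-0.35,-11,0,23,0],[-0.35,-13,0,29,0],[-0.35,-14,0,33,0],[-0.35,-14,0,35,0],[-0.35,-14,0,35,0]]'
```

```text
time: 8.02
tool_pos: [0.6276, -0.0786, 0.2927]
tool_rot: [-3.142, 0.001, -0.0]
contact_force: [0.8, 0.2, -0.7]
opening: 0.0297
grip_force: 0.0
time: 9.02
tool_pos: [0.56, -0.0785, 0.2622]
tool_rot: [-3.142, 0.001, -0.0]
contact_force: [0.0, -0.9, 1.9]
opening: 0.0299
grip_force: 0.8
time: 9.68
tool_pos: [0.5464, -0.0785, 0.227]
tool_rot: [-3.141, 0.001, -0.0]
contact_force: [0.8, -0.1, -0.5]
opening: 0.03
grip_force: 0.0
```

```bash
python3 -m crank '[[-0.35,0,0,1,0],[-0.35,0,0,2,0],[-0.35,0,0,2,0],[-0.35,0,0,2,0]]'
```

```text
time: 10.02
tool_pos: [0.5466, -0.0785, 0.2262]
tool_rot: [3.141, -0.0, -0.0]
contact_force: [-2.4, 0.7, 4.8]
opening: 0.0297
grip_force: 2.5
```

```bash
python3 -m crank '[[-0.35,0,0,1,0],[-0.35,0,0,2,0],[-0.35,0,0,2,0],[-0.35,0,0,2,0]]'
python3 -m crank '[[-0.35,0,0,-10,0],[-0.35,0,0,-40,0],[-0.35,0,0,-75,0],[-0.35,0,0,-110,0],[-0.35,0,0,-145,0],[-0.35,0,0,-175,0],[-0.35,0,35,-175,0],[-0.35,0,70,-175,0],[-0.35,0,105,-175,0],[-0.35,0,140,-175,0],[-0.35,0,175,-175,0],[-0.35,0,210,-175,0]]'
python3 -m crank '[[-0.35,0,40,0,0],[-0.35,0,80,0,0],[-0.35,-20,120,0,0],[-0.35,-20,120,0,0],[-0.35,-20,120,0,0],[-0.35,-20,120,0,0]]'
python3 - <<'E'
from h import *
a,W=cloud('top')
np.set_printoptions(suppress=True)
for u in (275,290,304,320,333): print(u,[W[v,u].round(3).tolist() for v in (164,180,196,206)])
for v in range(211,243,3): print(v,W[v,300].round(3),W[v,313].round(3),W[v,325].round(3))
save('t5.png',cv2.resize(a[120:250,200:400],(800,520)))
E
```

```text
time: 10.35
tool_pos: [0.5465, -0.0784, 0.226]
tool_rot: [3.141, -0.001, -0.0]
contact_force: [-6.6, 1.1, 19.5]
opening: 0.0298
grip_force: 10.0
time: 11.35
tool_pos: [0.5463, -0.2902, 0.3988]
tool_rot: [3.141, -0.0, -0.0]
contact_force: [0.9, 0.2, -0.8]
opening: 0.0297
grip_force: 0.0
time: 11.85
tool_pos: [0.5264, -0.4085, 0.3985]
tool_rot: [-3.141, 0.0, -0.001]
contact_force: [0.1, 0.2, -0.0]
opening: 0.0298
grip_force: 0.0
275 [[0.599, -0.007, 0.045], [0.56, -0.007, 0.049], [0.521, -0.007, 0.049], [0.497, -0.008, 0.048]]
290 [[0.6, -0.043, 0.046], [0.56, -0.043, 0.048], [0.521, -0.044, 0.051], [0.497, -0.044, 0.047]]
304 [[0.6, -0.077, 0.049], [0.56, -0.077, 0.05], [0.522, -0.077, 0.049], [0.498, -0.078, 0.047]]
320 [[0.6, -0.116, 0.05], [0.561, -0.116, 0.049], [0.522, -0.117, 0.045], [0.498, -0.116, 0.048]]
333 [[0.601, -0.148, 0.047], [0.561, -0.147, 0.049], [0.522, -0.147, 0.053], [0.498, -0.148, 0.047]]
211 [ 0.485 -0.068  0.046] [ 0.487 -0.107 -0.003] [ 0.487 -0.137  0.   ]
214 [ 0.478 -0.069  0.044] [ 0.479 -0.106 -0.001] [ 0.479 -0.137 -0.   ]
217 [ 0.471 -0.073  0.003] [ 0.471 -0.106  0.002] [ 0.472 -0.136  0.003]
220 [ 0.463 -0.074 -0.   ] [ 0.464 -0.107 -0.001] [ 0.464 -0.137  0.   ]
223 [ 0.457 -0.061  0.11 ] [ 0.458 -0.091  0.109] [ 0.458 -0.117  0.113]
226 [ 0.45  -0.061  0.112] [ 0.451 -0.091  0.11 ] [ 0.451 -0.118  0.11 ]
229 [ 0.444 -0.061  0.112] [ 0.444 -0.091  0.11 ] [ 0.444 -0.117  0.112]
232 [ 0.437 -0.062  0.109] [ 0.437 -0.091  0.11 ] [ 0.438 -0.117  0.112]
235 [ 0.43  -0.061  0.113] [ 0.431 -0.091  0.109] [ 0.431 -0.118  0.11 ]
238 [ 0.423 -0.062  0.107] [ 0.424 -0.09   0.112] [ 0.424 -0.118  0.109]
241 [ 0.411 -0.074 -0.001] [ 0.411 -0.107 -0.003] [ 0.412 -0.136  0.001]
```

View pics/t5.png

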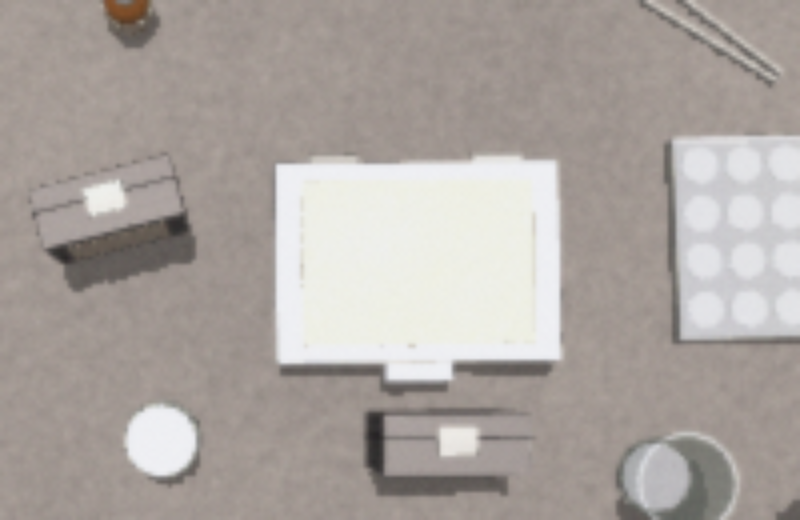

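The lid lies flat and shut at (418,262), with its top at 48 mm over the whole plate. The case stands upright at (455,443), 31 mm in front of the box, and nothing else has moved.

```bash
python3 -c "
from cell import ticket
print(ticket.hand_in())"
```

```text
the job is handed in; nothing more can be done
None
```

The case stands upright on its own foot about 31 mm in front of the box, the lid was then pushed fully shut, nothing else in the last close-up had moved, and the job is handed in (about 12 s used).

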